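Date-stamp a packed gift box

ROBOT

A 7-joint arm with a two-finger parallel gripper is mounted at the origin on a cart in front of the work surface, level with it; the furniture and walls round the work are solid. World frame = base frame: x ahead of the robot, y to its left, z up, the work surface at z = 0. Lengths are in m, angles in rad, forces in N, time in s.
With the tool pointing down it reaches from about 0.425 to 0.8 m from the base axis. Payload 8.3 kg.
Tool frame: the origin (TCP) lies at the very end of the fingers, on their centre line; the grasp point (between the pads) lies 19 mm behind it; z points along the fingers, x is the direction in which the jaws open and shut, and the axes are right-handed (so a half turn about z gives the same grasp; the last joint's range is limited). The gripper opens to 85 mm and grips with 20 to 120 N. Pads are 22 mm wide; open, the fingers measure 114 mm over their backs; the gripper's body (76 mm by 85 mm) begins 54 mm behind the grasp point. The pads swing forward as they close: fully open they stand 13 mm farther back than shut.
Start: joints at [-0.063, 0.383, 0.016, 1.37, -0.006, 1.388, -0.046], TCP at [0.625, 0, 0.231] pointing down, gripper open.
Joint ranges: [-2.95, 2.95], [-0.25, 2.06], [-1.52, 1.56], [0.18, 2.33], [-1.44, 4.58], [0.02, 2.06], [-3.01, 3.01]. Speed limits (rad/s): [2.39, 2.39, 3.01, 3.01, 3.14, 3.14, 3.14].

INTERFACE

Orientations are given as a unit quaternion [w, x, y, z].
In Python, from rig import arm gives the robot as it stands.
- The arm moves only by the shell command python3 -m handwheel 'ROWS'. ROWS is JSON, a list of rows, each a list of 7 numbers: the opening, from 0 (shut) to 1 (fully open), then the shift along the world's x, y, z in mm, then the turn, a rotation vector about the world's x, y, z in rad. In form: [[jaw, dx, dy, dz, wx, wy, wz], ...]. A call has 1 to 12 rows; each row is the pose to reach, as a shift and turn from the pose commanded when the call began; what a row does not reach only later rows make up. A row lasts 1/10 s, in which the tool goes at most 50 mm and 8.59 degrees, less where a joint would pass 70% of its speed; a pose out of reach is approached as far as the arm can. A call with a gripper value outside its range is refused whole. The fingers move at their own pace and stop on an object; the grip force is fixed at half the most. Time passes only in rows, so rows that repeat a pose let the fingers close. It gives the time, the measured TCP pose, the force and the opening at its end, in the units of the state.
- arm.read_state(): the state, without advancing time (a new reading comes with each control period).
- arm.snapshot(name): name is "scene" or "side" or "wrist"; returns a dict with "image" (480x640x3 uint8, red, green, blue), "fx", "fy", "cx", "cy" (pixels), "dist_coeffs" ([k1, k2, p1, p2, k3] as OpenCV has them; the pictures are not rectified), "eye" and "rotation" of the camera in the world. Camera axes: x right, y down, z forward; pixel columns grow to the right and rows downward; lengths in m; the calibration is good to about 2 mm. A picture is of the moment at which its call begins. There is no depth.
- arm.job_done(): hands the job in, once; it reports no verdict.
The state is a dict: "time": time; "joints": joint angles; "joint_velocities": joint speeds; "effort": joint torques, N m; "tool_pos": TCP position; "orientation": TCP orientation; "ft_force": force on the tool from outside, world axes, zero at the start; "torque": the same for the moment, N m; "gripper_width": finger opening in m.
Only numpy, scipy, OpenCV 4.12 (cv2) and the standard library are available. Lean on these libraries where they do the work, as an engineer would, in place of code of your own. Each camera call takes 0.05 s, during which the arm holds its last target.

TASK

Swing the gift box's lid shut, then take the self-inking stamp by its cap and print the date: set it upright and straight inside the outlined date box on the lid's white label and press it down gently until the rubber die bears on the label. Finish while still holding the stamp pressed down there, so that the ink can soak into the paper; print nowhere else on the box, and leave the scissors, ribbon spools and finished boxes where they are.

Things in the scene. Friction and masses are not known exactly. Their poses are not given: they have to be found in the camera images.
- gift_box: Brown kraft gift box of iced gingerbread, loose on the bench, 0.55 to 0.9 kg, 222 mm long (its x) by 136 mm wide (its y), walls 56 mm high, with an open hinged lid. Origin at the centre of its underside, z up. The lid hinges along its right long edge (the -y side): the hinge line runs along the box's x at y = -72, z = 56 mm.
- gift_box_lid (a joint): Angle of the lid in rad: 0 shut, 1.85 swung fully open to the box's -y side; starts at 1.35 to 1.8, about upright. The hinge is stiff (0.02 N m): near upright the lid stays where it is left; it must be pushed all the way down, and then stays shut. Lid 232 x 145 mm with turned-down rims 40 mm deep; its top face is 58.5 mm above the bench when shut.
- lid_edge (a point): Middle of the 20 mm kraft border along the lid's free long edge, on its outer (top) face; moves with the lid, z out of that face; 130 mm from the hinge line. With the lid shut it is at x = 0, y = 58, z = 58.5 mm in the box's frame. The middle of the lid, inside the borders, is an open window of 188 x 98 mm: push on a border or the label.
- date_box (a point): Centre of the outlined empty date box on the top of the lid's white label; moves with the lid. Outline 38 mm along this point's x (along the box's x), 58 mm along its y; z is out of the label. Label 66 x 88 mm, at the near (-x) end of the lid: with the lid shut the point is at x = -80, y = -2, z = 60.8 mm in the box's frame, its axes parallel to the box's.
- stamp: Self-inking hand stamp standing on the bench, dark green cap over a black frame, 0.12 kg, 83 mm tall. Origin at the centre of its underside (foot) as it stands, z up. Grip the cap: 31 mm thick along x (closing the fingers along the stamp's x), 51 mm wide along y, from 30 to 62 mm above the origin, and 29 x 47 mm from there to the top at 83 mm.
- stamp_die: The stamp's rubber printing die, 17 x 36 mm, inside the frame; same origin and axes as the stamp. At rest its face is 10 mm above the foot; it is carried by a foam cushion (1 N/mm, 4 mm deep).
- stamp_frame (a joint): How far the cap has been pressed down over the sprung black frame, in m: 0 at rest, stop at 0.014. 2 N starts it, 4.5 N at 0.010, where the die meets the paper; then the cushion adds to it: about 6 N at 0.011, 7.5 N at 0.012, 10 N at 0.014.
- stamp_foot (a point): Centre of the underside of the stamp's frame, the black foot 26 mm along x by 46 mm along y that sits on the paper; axes as the stamp's.
- ribbon_spool: The spool of red ribbon nearer to the stamp, 32 mm high, 72 mm across, its centre 16 mm in x and 30 mm in y from the origin; bystander.
- scissors: Red-handled scissors, 199 mm long, lying flat; bystander.
- finished_box: Closed, finished kraft gift box, 234 x 144 x 62 mm, lying beyond the stamp to the right of the open one; bystander. Origin at the centre of its underside.
Mind the look-alikes: they are no part of the job. There is more than one size of the stamp; the job needs the smallest.

How it is judged:
By the outcome, as a careful person would: the job done as asked, in the order asked, and still so for the second after the job is handed in, while the arm keeps its last pose, push and grip.
It also fails if it takes over 51 s, if anything falls off the work surface, if the arm or the gripper's body presses on something with over 40 N, if the wrist force passes 120 N, or if a joint passes its speed limit or range.

## Working session

There is one attempt and no reset: what is moved stays moved. The work goes in short steps, Python scripts to look and compute and a shell command to move; the robot and the scene stay as the last step left them, time stands still between calls to the robot, and variables do not carry over. Pictures are saved under pics/ and viewed, and the job is handed in when it is done.

```bash
ls; mkdir -p pics; cat > h.py <<'E'
import numpy as np, cv2
from rig import arm
def snap(name,fn):
    s=arm.snapshot(name); cv2.imwrite(f'pics/{fn}.png',s['image'][:,:,::-1]); np.save(f'pics/{fn}.npy',s,allow_pickle=True); return s
def load(fn): return np.load(f'pics/{fn}.npy',allow_pickle=True).item()
def ray(s,uv):
    K=np.array([[s['fx'],0,s['cx']],[0,s['fy'],s['cy']],[0,0,1]])
    p=cv2.undistortPoints(np.array(uv,float).reshape(-1,1,2),K,np.array(s['dist_coeffs'],float)).reshape(-1,2)
    d=np.c_[p,np.ones(len(p))]@np.array(s['rotation']).T
    return np.array(s['eye']),d
def onz(s,uv,z):
    o,d=ray(s,uv); return o+d*((z-o[2])/d[:,2])[:,None]
def proj(s,P):
    R=np.array(s['rotation']);K=np.array([[s['fx'],0,s['cx']],[0,s['fy'],s['cy']],[0,0,1]])
    rv,_=cv2.Rodrigues(R.T); t=-R.T@np.array(s['eye'])
    return cv2.projectPoints(np.array(P,float).reshape(-1,1,3),rv,t,K,np.array(s['dist_coeffs'],float))[0].reshape(-1,2)
def tri(s1,u1,s2,u2):
    o1,d1=ray(s1,u1);o2,d2=ray(s2,u2);out=[]
    for a,b in zip(d1,d2):
        A=np.c_[a,-b];x,*_=np.linalg.lstsq(A,o2-o1,rcond=None);p=o1+a*x[0];q=o2+b*x[1];out.append(np.r_[(p+q)/2,np.linalg.norm(p-q)])
    return np.array(out)
E
python3 - <<'E'
from h import *
for n in('scene','side','wrist'):
    s=snap(n,n+'0');print(n,np.round(s['eye'],3),np.round(s['rotation'],2).tolist(),s['fx'])
print(arm.read_state())
E
```

```text
pics
scene [-0.265 -0.654  0.923] [-0.37, 0.81, -0.42, 0.19] 561.6291576565383
side [0.208 0.857 0.823] [0.07, -0.16, 0.88, -0.44] 543.1956270312136
wrist [0.625 0.079 0.372] [0.16, 0.99, 0.0, -0.0] 414.1469592624453
{'time': 0.15, 'joints': array([-0.06291162,  0.38410083,  0.01639183,  1.37089006, -0.00630984,
        1.38820534, -0.04649553]), 'joint_velocities': array([ 2.58022190e-04, -3.80880129e-03,  1.53264215e-03, -3.95587679e-03,
       -4.49386205e-05,  9.49247574e-04,  2.68355420e-04]), 'effort': array([ 3.13456680e-03, -6.28150821e+01,  8.46451297e-01, -3.72163582e+01,
        1.68576470e-02,  1.09401988e-02, -6.53258235e-05]), 'tool_pos': array([6.24615626e-01, 4.24600114e-05, 2.30484192e-01]), 'orientation': array([ 5.67910116e-06,  9.99999697e-01,  3.15589268e-05, -7.77273816e-04]), 'ft_force': array([ 0.01097842,  0.53466151, -0.55485775]), 'torque': array([-0.00518701, -0.02186734,  0.01002881]), 'gripper_width': 0.085299536750616}
```

View pics/scene0.png

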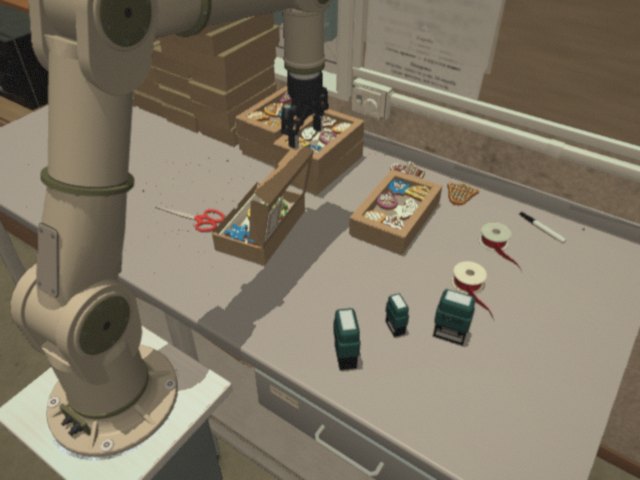

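View pics/side0.png

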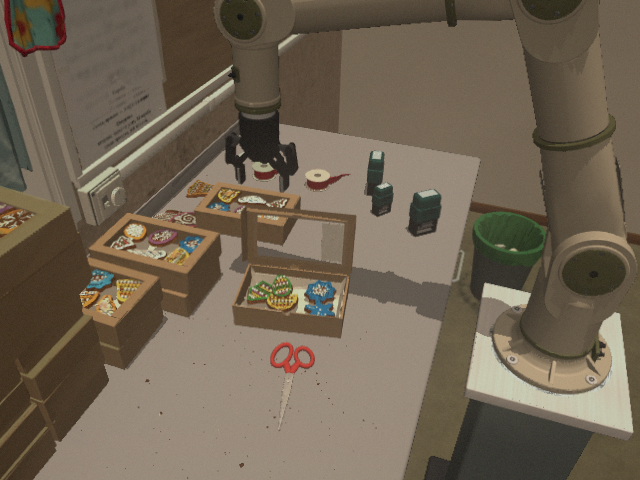

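View pics/wrist0.png

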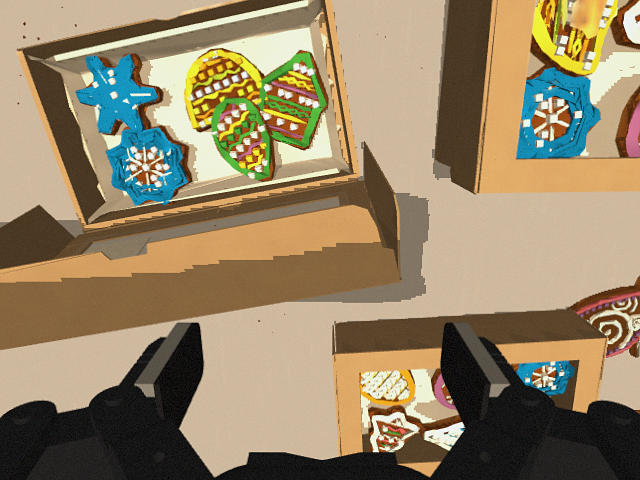

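```bash
python3 - <<'E'
from h import *
s=load('wrist0')
print(np.round(s['rotation'],2))
print(onz(s,[(20,48),(328,-2),(357,178),(85,230)],.056).round(3))
for n,(x0,y0,x1,y1),k in(('scene0',(320,270,500,390),4),('side0',(220,190,380,350),4),('scene0',(190,130,330,270),4),('side0',(340,130,460,250),5)):
    im=cv2.imread(f'pics/{n}.png')[y0:y1,x0:x1]
    cv2.imwrite(f'pics/z_{n}_{x0}.png',cv2.resize(im,None,fx=k,fy=k,interpolation=cv2.INTER_CUBIC))
E
```

```text
[ 0.16  0.99  0.   -0.  ]Traceback (most recent call last):
  File "<stdin>", line 4, in <module>
  File "h.py", line 12, in onz
    o,d=ray(s,uv); return o+d*((z-o[2])/d[:,2])[:,None]
        ~~~^^^^^^
  File "h.py", line 9, in ray
    d=np.c_[p,np.ones(len(p))]@np.array(s['rotation']).T
      ~~~~~~~~~~~~~~~~~~~~~~~~^~~~~~~~~~~~~~~~~~~~~~~~~~
ValueError: matmul: Input operand 1 has a mismatch in its core dimension 0, with gufunc signature (n?,k),(k,m?)->(n?,m?) (size 4 is different from 3)
```

Rotation is a quaternion.

```bash
python3 - <<'E'
t=open('h.py').read()
t=t.replace("np.array(s['rotation'])","Rm(s)").replace("def load","def Rm(s):\n    w,x,y,z=s['rotation']; return Rotation.from_quat([x,y,z,w]).as_matrix()\ndef load").replace("import numpy as np, cv2","import numpy as np, cv2\nfrom scipy.spatial.transform import Rotation")
open('h.py','w').write(t)
E
python3 - <<'E'
from h import *
s=load('wrist0')
print(Rm(s).round(2))
print(onz(s,[(20,48),(328,-2),(357,178),(85,230)],.056).round(3))
for n,(x0,y0,x1,y1),k in(('scene0',(320,270,500,390),4),('side0',(220,190,380,350),4),('scene0',(190,130,330,270),4),('side0',(340,130,460,250),5)):
    im=cv2.imread(f'pics/{n}.png')[y0:y1,x0:x1]
    cv2.imwrite(f'pics/z_{n}_{x0}.png',cv2.resize(im,None,fx=k,fy=k,interpolation=cv2.INTER_CUBIC))
E
```

```text
[[ 1.    0.   -0.  ]
 [ 0.   -0.95 -0.31]
 [-0.    0.31 -0.95]]
[[ 0.412  0.123  0.056]
 [ 0.629  0.153  0.056]
 [ 0.652  0.032  0.056]
 [ 0.436 -0.01   0.056]]
```

View pics/z_scene0_320.png

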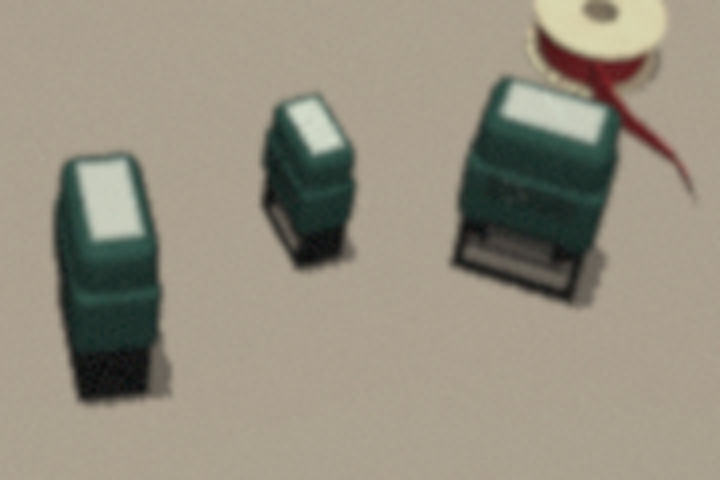

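View pics/z_side0_220.png

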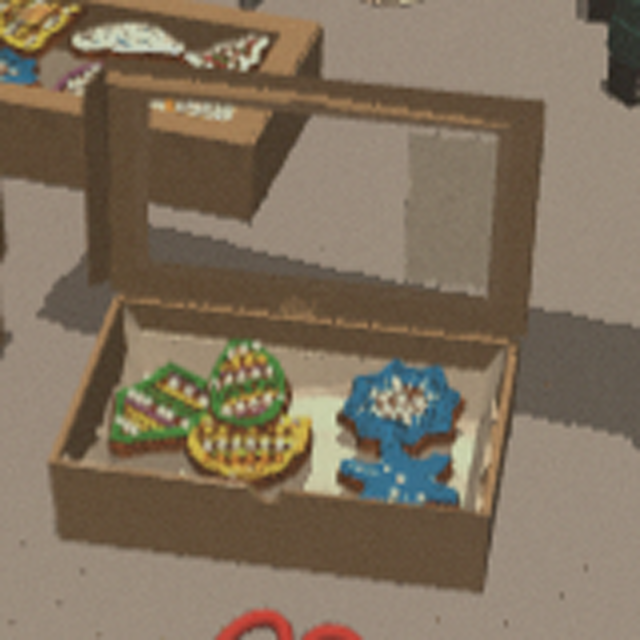

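View pics/z_side0_340.png

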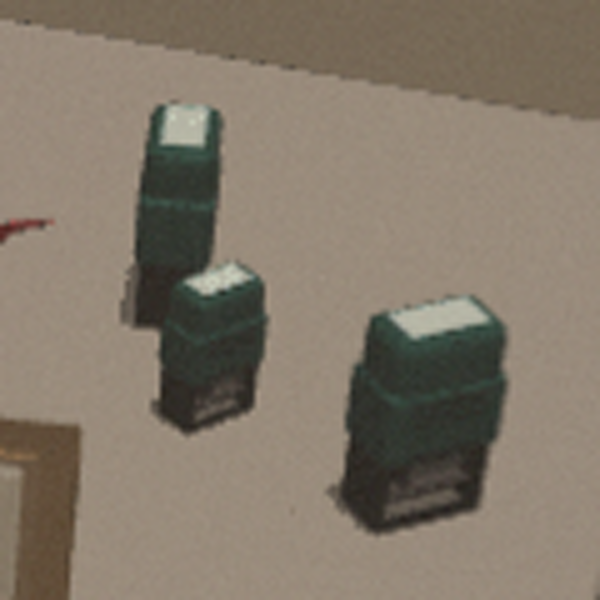

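View pics/z_scene0_190.png

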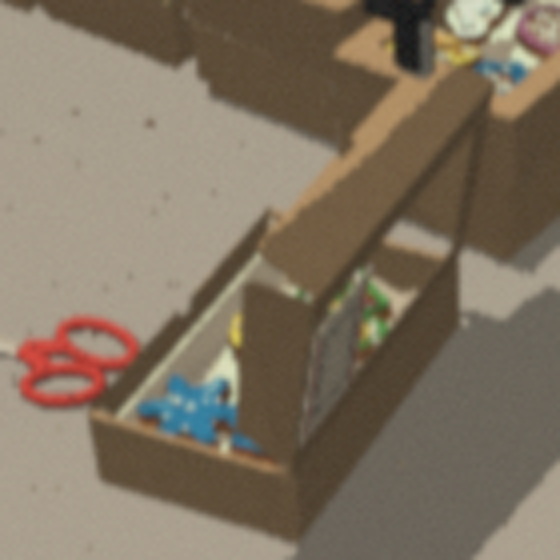

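```bash
python3 - <<'E'
from h import *
s=load('side0');c=load('scene0')
z=lambda L,x,y,k:[(x+(a+.5)/k-.5,y+(b+.5)/k-.5) for a,b in L]
print('side rim A(-x+y? )',onz(s,z([(52,464),(491,515),(518,345),(120,298)],220,190,4),.056).round(4))
print('side bottom',onz(s,z([(60,538),(482,590)],220,190,4),.0).round(4))
print('scene rim',onz(c,z([(92,412),(270,210),(297,474)],190,130,4),.056).round(4))
print('scene bot',onz(c,z([(100,478),(297,542)],190,130,4),.0).round(4))
print('lid free corner outer? near', onz(c,z([(320,300),(488,88)],190,130,4),.19).round(4))
# stamp label top corners
S=z([(205,292),(183,275),(238,262),(257,276)],340,130,5)
C=z([(314,155),(287,105),(316,95),(343,146)],320,270,4)
print('stamp top side',onz(s,S,.083).round(4));print('stamp top scene',onz(c,C,.083).round(4))
print('foot side',onz(s,z([(188,433),(252,408),(160,403)],340,130,5),0).round(4))
print('foot scene',onz(c,z([(300,268),(343,257),(265,206)],320,270,4),0).round(4))
E
```

```text
side rim A(-x+y? ) [[ 0.6247  0.1651  0.056 ]
 [ 0.4063  0.1219  0.056 ]
 [ 0.4311 -0.0051  0.056 ]
 [ 0.6486  0.0341  0.056 ]]
side bottom [[0.6263 0.1628 0.    ]
 [0.409  0.1208 0.    ]]
scene rim [[ 0.4118  0.1211  0.056 ]
 [ 0.6277  0.1629  0.056 ]
 [ 0.438  -0.0125  0.056 ]]
scene bot [[ 0.413   0.1254  0.    ]
 [ 0.4373 -0.0082  0.    ]]
lid free corner outer? near [[ 0.4422 -0.0364  0.19  ]
 [ 0.6586  0.0077  0.19  ]]
stamp top side [[ 0.4479 -0.3366  0.083 ]
 [ 0.4629 -0.3489  0.083 ]
 [ 0.4389 -0.3722  0.083 ]
 [ 0.4262 -0.3619  0.083 ]]
stamp top scene [[ 0.4288 -0.3613  0.083 ]
 [ 0.4505 -0.3341  0.083 ]
 [ 0.4648 -0.3428  0.083 ]
 [ 0.4421 -0.3703  0.083 ]]
foot side [[ 0.4478 -0.3274  0.    ]
 [ 0.4212 -0.363   0.    ]
 [ 0.4693 -0.3499  0.    ]]
foot scene [[ 0.4254 -0.3634  0.    ]
 [ 0.4443 -0.3782  0.    ]
 [ 0.4512 -0.3282  0.    ]]
```

```bash
python3 - <<'E'
from h import *
s=load('side0');c=load('scene0');w=load('wrist0')
z=lambda L,x,y,k:[(x+(a+.5)/k-.5,y+(b+.5)/k-.5) for a,b in L]
print(tri(c,z([(320,300),(488,88)],190,130,4),s,z([(545,100),(105,72)],220,190,4)).round(4))
print('wrist lid edge z.19',onz(w,[(0,347),(402,278)],.19).round(4))
B=lambda p:np.array([.530,.077,0])+np.array([[.981,-.192,0],[.192,.981,0],[0,0,1]])@p
for th in(1.4,1.5,1.6,1.7,1.8):
  P=[B(np.array([x,-.072+.1425*np.cos(th)-.0025*np.sin(th),.056+.1425*np.sin(th)+.0025*np.cos(th)])) for x in(-.116,.116)]
  print(th,np.round(P,3).tolist(),proj(w,P).round(0).tolist(),proj(c,P).round(0).tolist(),proj(s,P).round(0).tolist())
print('others', onz(c,[(347,362),(452,338),(467,275)],0).round(3))
print('finbox', onz(w,[(334,350),(606,348)],.062).round(3), onz(c,[(352,222),(405,236),(440,188),(385,172)],.062).round(3))
E
```

```text
[[ 0.4358 -0.0403  0.194   0.0038]
 [ 0.6604  0.0093  0.1879  0.001 ]]
wrist lid edge z.19 [[ 0.4616 -0.0341  0.19  ]
 [ 0.6632  0.0043  0.19  ]]
1.4 [[0.426, 0.005, 0.197], [0.653, 0.05, 0.197]] [[-106.0, 280.0], [388.0, 184.0]] [[249.0, 199.0], [296.0, 145.0]] [[354.0, 226.0], [240.0, 215.0]]
1.5 [[0.429, -0.008, 0.198], [0.656, 0.036, 0.198]] [[-94.0, 308.0], [394.0, 217.0]] [[255.0, 200.0], [301.0, 145.0]] [[354.0, 221.0], [242.0, 210.0]]
1.6 [[0.431, -0.022, 0.198], [0.659, 0.022, 0.198]] [[-80.0, 335.0], [398.0, 248.0]] [[261.0, 202.0], [307.0, 147.0]] [[355.0, 217.0], [243.0, 207.0]]
1.7 [[0.434, -0.036, 0.197], [0.662, 0.008, 0.197]] [[-63.0, 358.0], [402.0, 276.0]] [[267.0, 204.0], [312.0, 148.0]] [[356.0, 214.0], [245.0, 203.0]]
1.8 [[0.437, -0.05, 0.194], [0.664, -0.006, 0.194]] [[-46.0, 378.0], [405.0, 301.0]] [[273.0, 207.0], [318.0, 151.0]] [[356.0, 211.0], [247.0, 201.0]]
others [[ 0.316 -0.316 -0.   ]
 [ 0.489 -0.462  0.   ]
 [ 0.676 -0.414  0.   ]]
finbox [[ 0.635 -0.114  0.062]
 [ 0.87  -0.113  0.062]] [[ 0.624 -0.133  0.062]
 [ 0.65  -0.261  0.062]
 [ 0.866 -0.246  0.062]
 [ 0.849 -0.095  0.062]]
```

```bash
python3 -m handwheel '[[0,-20,-35,0,0,0,0.1],[0,-50,-60,0,0,0,0.19],[0,-70,-65,0,0,0,0.19],[0,-70,-65,-35,0,0,0.19],[0,-70,-65,-65,0,0,0.19],[0,-70,-65,-65,0,0,0.19]]'; python3 - <<'E'
from h import *
snap('scene','scene1');snap('side','side1')
E
```

```text
time: 0.75
tool_pos: [0.5519, -0.0648, 0.162]
orientation: [-0.001, 0.995, 0.095, -0.004]
ft_force: [-1.1, -0.2, -0.0]
gripper_width: 0.0003
```

View pics/scene1.png

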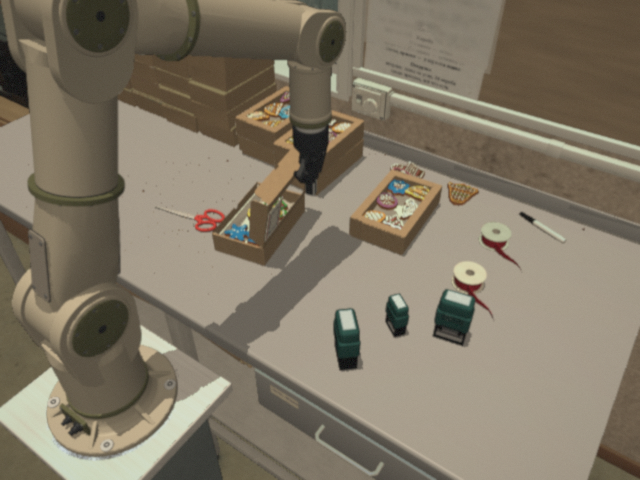

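View pics/side1.png

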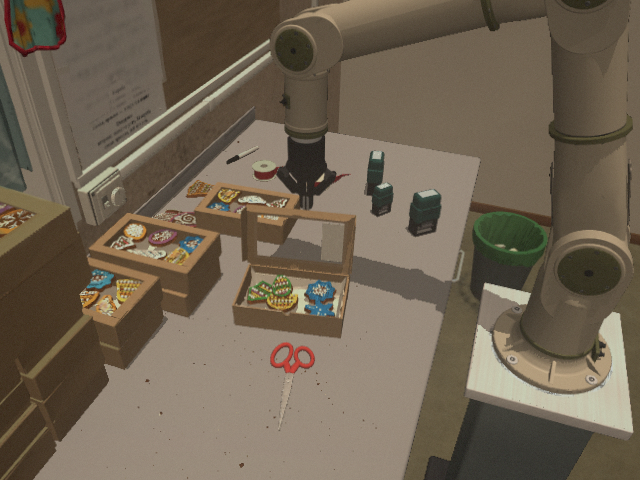

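```bash
python3 -m handwheel '[[0,-3,20,0,0,0,0],[0,-5,35,0,0,0,0],[0,-6,45,1,0,0,0],[0,-8,57,3,0,0,0],[0,-10,69,5,0,0,0],[0,-12,81,8,0,0,0],[0,-14,93,10,0,0,0],[0,-17,105,11,0,0,0],[0,-19,116,6,0,0,0],[0,-21,127,0,0,0,0],[0,-23,138,-7,0,0,0]]'; python3 - <<'E'
from h import *
snap('side','side2')
E
```

```text
time: 1.95
tool_pos: [0.5317, 0.074, 0.1586]
orientation: [-0.0, 0.995, 0.095, -0.0]
ft_force: [0.3, -0.8, -0.4]
gripper_width: -0.0003
```

View pics/side2.png

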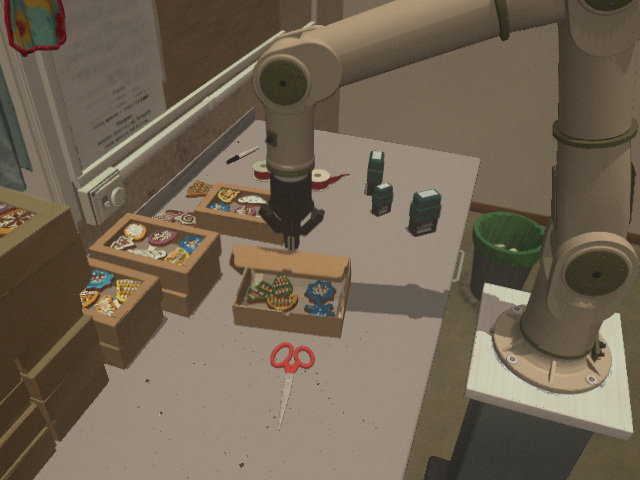

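```bash
python3 -m handwheel '[[0,-2,10,-9,0,0,0],[0,-4,20,-19,0,0,0],[0,-6,28,-30,0,0,0],[0,-7,36,-41,0,0,0],[0,-9,43,-52,0,0,0],[0,-10,49,-63,0,0,0],[0,-11,54,-75,0,0,0],[0,-11,57,-84,0,0,0],[0,-12,59,-91,0,0,0],[0,-12,59,-95,0,0,0],[0,-12,59,-98,0,0,0]]'; python3 - <<'E'
from h import *
snap('side','side3')
E
```

```text
time: 3.1
tool_pos: [0.5201, 0.1318, 0.061]
orientation: [0.0, 0.996, 0.095, -0.0]
ft_force: [0.7, -0.3, 0.3]
gripper_width: 0.0
```

View pics/side3.png

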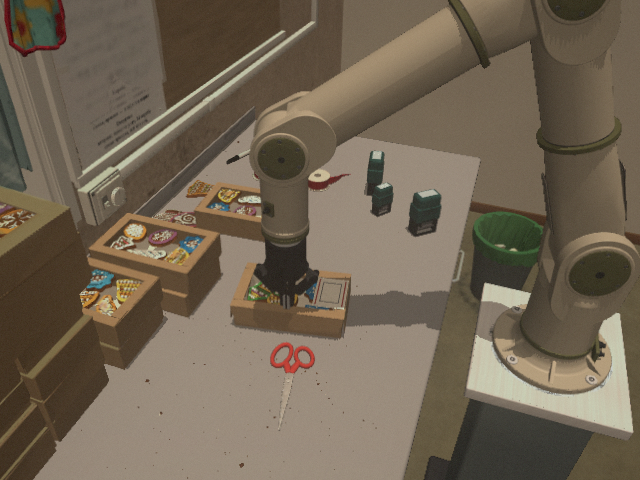

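```bash
python3 -m handwheel '[[0,0,0,-1,0,0,0],[0,0,0,-2,0,0,0],[0,0,0,-3,0,0,0],[0,0,0,-4,0,0,0],[0,0,0,-4,0,0,0]]'
```

```text
time: 3.65
tool_pos: [0.5205, 0.132, 0.0588]
orientation: [-0.0, 0.995, 0.095, 0.001]
ft_force: [-5.3, -0.8, 12.3]
gripper_width: -0.0002
```

```bash
python3 -m handwheel '[[0,0,0,20,0,0,0],[0,0,0,60,0,0,0],[0,0,0,110,0,0,0],[0.7,-10,-40,140,0,0,0],[0.7,-20,-85,150,0,0,-0.14],[0.7,-30,-130,160,0,0,-0.28],[0.7,-35,-175,170,0,0,-0.42],[0.7,-40,-220,180,0,0,-0.56]]'; python3 - <<'E'
from h import *
snap('scene','scene4');snap('side','side4');
E
python3 -m handwheel '[[0.7,-8,-45,5,0,0,-0.14],[0.7,-15,-90,5,0,0,-0.28],[0.7,-23,-135,5,0,0,-0.3],[0.7,-30,-180,5,0,0,-0.3],[0.7,-35,-225,5,0,0,-0.3],[0.7,-35,-265,5,0,0,-0.3],[0.7,-35,-265,5,0,0,-0.3]]'; python3 - <<'E'
from h import *
snap('wrist','wrist4');
E
```

```text
time: 4.45
tool_pos: [0.4794, -0.0897, 0.2382]
orientation: [-0.0, 0.982, -0.187, 0.001]
ft_force: [1.3, -0.2, -0.4]
gripper_width: 0.0599
time: 5.25
tool_pos: [0.4426, -0.3587, 0.2419]
orientation: [0.002, 0.943, -0.332, -0.0]
ft_force: [0.2, -0.4, -0.6]
gripper_width: 0.0597
```

View pics/scene4.png

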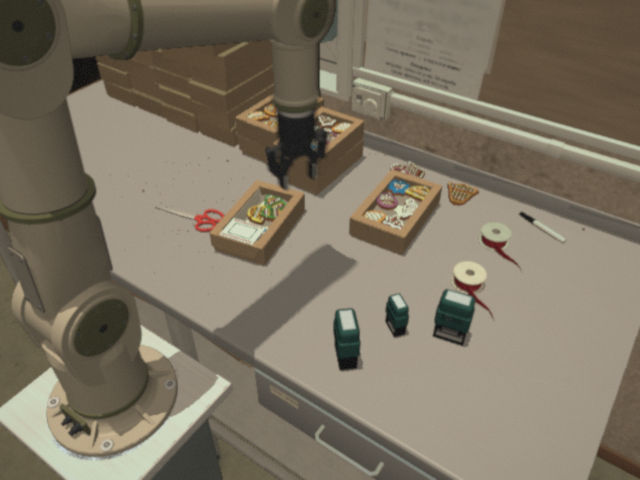

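View pics/side4.png

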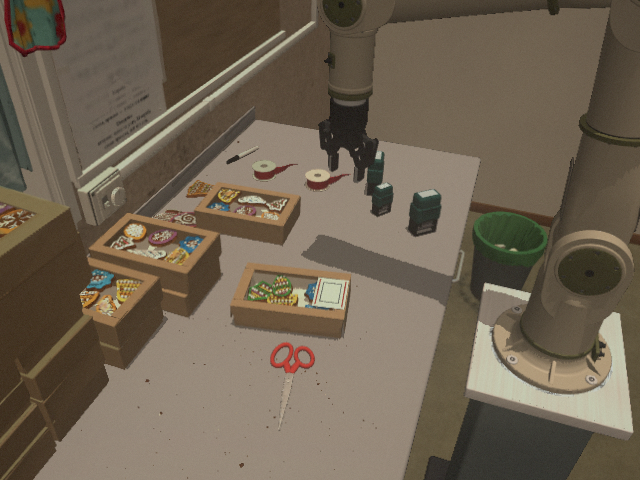

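View pics/wrist4.png

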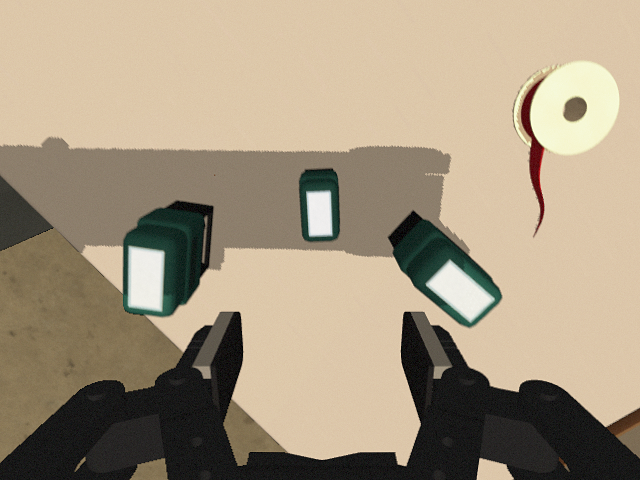

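```bash
python3 - <<'E'
from h import *
w=load('wrist4');im=w['image']
m=(im.min(2)>215).astype(np.uint8);m[:,:290]=0;m[:,350:]=0;m[260:]=0;m[:165]=0
c=max(cv2.findContours(m,0,2)[0],key=cv2.contourArea);r=cv2.minAreaRect(c);b=cv2.boxPoints(r);print(r)
P=onz(w,b,.083);print(P.round(4),P.mean(0).round(4))
for i in range(4):
    d=P[(i+1)%4]-P[i];print(np.linalg.norm(d).round(4),np.degrees(np.arctan2(d[1],d[0])).round(1))
# green body silhouette top
hsv=cv2.cvtColor(im,cv2.COLOR_RGB2HSV);g=((hsv[...,0]>70)&(hsv[...,0]<100)&(hsv[...,1]>90)).astype(np.uint8)|m;g[:,:285]=0;g[:,355:]=0;g[260:]=0
c=max(cv2.findContours(g,0,2)[0],key=cv2.contourArea);b=cv2.boxPoints(cv2.minAreaRect(c));print(b);print(onz(w,b,.083).round(4))
# side/scene
for n,u in(('scene4',(398,300)),('side4',(383,188))):
    s=load(n);im=s['image'];m=(im.min(2)>150).astype(np.uint8);k=np.zeros_like(m);k[u[1]-14:u[1]+14,u[0]-14:u[0]+14]=1;m*=k
    cs=sorted(cv2.findContours(m,0,2)[0],key=cv2.contourArea)
    M=cv2.moments(m,True);print(n,m.sum(),onz(s,[(M['m10']/M['m00'],M['m01']/M['m00'])],.083).round(4))
print(arm.read_state()['tool_pos'])
E
```

```text
((319.0801696777344, 213.34434509277344), (41.52598571777344, 20.8933048248291), 87.51044464111328)
[[ 0.4492 -0.335   0.083 ]
 [ 0.4615 -0.344   0.083 ]
 [ 0.4429 -0.3697  0.083 ]
 [ 0.4302 -0.3604  0.083 ]] [ 0.4459 -0.3523  0.083 ]
0.0153 -36.2
0.0317 -126.0
0.0158 143.8
0.0317 53.1
[[300. 170.]
 [338. 170.]
 [338. 240.]
 [300. 240.]]
[[ 0.4554 -0.3185  0.083 ]
 [ 0.4768 -0.3357  0.083 ]
 [ 0.4443 -0.3772  0.083 ]
 [ 0.4218 -0.3592  0.083 ]]
scene4 96 [[ 0.4461 -0.3521  0.083 ]]
side4 31 [[ 0.4439 -0.3527  0.083 ]]
[ 0.44378673 -0.35558992  0.24177529]
```

```bash
python3 -m handwheel '[[0.58,2,3,-45,0,0,0.04],[0.58,2,3,-90,0,0,0.04],[0.58,2,3,-135,0,0,0.04],[0.58,2,3,-140,0,0,0.04],[0.58,2,3,-140,0,0,0.04]]'; python3 - <<'E'
from h import *
snap('wrist','wrist5')
E
```

```text
time: 5.8
tool_pos: [0.4471, -0.3485, 0.1021]
orientation: [-0.001, 0.951, -0.309, -0.001]
ft_force: [1.0, 0.2, 1.3]
gripper_width: 0.05
```

View pics/wrist5.png

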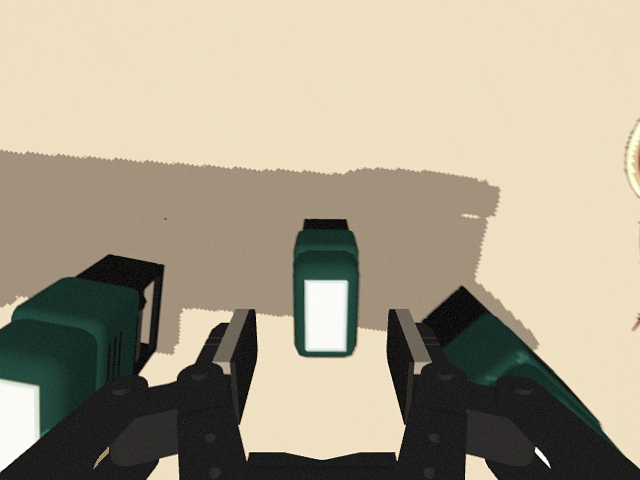

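```bash
python3 - <<'E'
from h import *
w=load('wrist5');im=w['image']
m=(im.min(2)>225).astype(np.uint8);m[:,:300]=0;m[:,352:]=0;m[352:]=0;m[:275]=0
c=max(cv2.findContours(m,0,2)[0],key=cv2.contourArea);r=cv2.minAreaRect(c);b=cv2.boxPoints(r)
P=onz(w,b,.083);print(P.mean(0).round(4),r)
for i in range(2):
    d=P[(i+1)%4]-P[i];print(np.linalg.norm(d).round(4),np.degrees(np.arctan2(d[1],d[0])).round(1))
st=arm.read_state();t=st['tool_pos'];a=2*np.arctan2(st['orientation'][2],st['orientation'][1]);print(t.round(4),np.degrees(a))
ex=np.array([np.cos(a),np.sin(a)]);ey=np.array([-ex[1],ex[0]])
f=lambda p:np.c_[(p[:,:2]-t[:2])@ex,(p[:,:2]-t[:2])@ey].round(4)
print('stamp rel',f(P.mean(0)[None]))
print('cap top edges', f(onz(w,[(294,300),(358,300),(327,356)],.075)))
print('neigh', f(onz(w,[(427,322),(462,288),],0)),f(onz(w,[(440,345),(475,315)],.035)),f(onz(w,[(145,258),(162,265),(155,350)],0)))
E
```

```text
[ 0.4458 -0.3532  0.083 ] ((324.6793212890625, 315.0467224121094), (39.234867095947266, 67.0852279663086), 1.5911403894424438)
0.0322 51.9
0.0165 -37.6
[ 0.4481 -0.3497  0.104 ] -36.02184108567589
stamp rel [[ 0.0002 -0.0042]]
cap top edges [[-0.0135 -0.0004]
 [ 0.0152 -0.0003]
 [ 0.0014 -0.0292]]
neigh [[ 0.0681 -0.0514]
 [ 0.0886 -0.0271]] [[ 0.0669 -0.0475]
 [ 0.0849 -0.0283]] [[-0.1121 -0.0072]
 [-0.1019 -0.0118]
 [-0.1139 -0.0732]]
```

```bash
python3 -m handwheel '[[0.58,-2.5,-3.5,-5,0,0,-0.015],[0.58,-2.5,-3.5,-35,0,0,-0.015],[0.58,-2.5,-3.5,-60,0,0,-0.015],[0.58,-2.5,-3.5,-67,0,0,-0.015],[0.58,-2.5,-3.5,-67,0,0,-0.015],[0.58,-2.5,-3.5,-67,0,0,-0.015]]'; python3 -m handwheel '[[0,0,0,0,0,0,0],[0,0,0,0,0,0,0],[0,0,0,0,0,0,0],[0,0,0,0,0,0,0],[0,0,0,0,0,0,0],[0,0,0,0,0,0,0]]'
```

```text
time: 6.45
tool_pos: [0.4455, -0.3544, 0.0371]
orientation: [0.0, 0.948, -0.317, 0.001]
ft_force: [-1.0, -0.1, -0.3]
gripper_width: 0.0495
time: 7.05
tool_pos: [0.4448, -0.3537, 0.0355]
orientation: [0.0, 0.948, -0.317, 0.0]
ft_force: [0.5, -1.2, 1.3]
gripper_width: 0.0298
```

```bash
python3 -m handwheel '[[0,0,0,20,0,0,0],[0,0,0,50,0,0,0],[0,0,0,90,0,0,0],[0,0,0,130,0,0,0],[0,0,0,145,0,0,0]]'; python3 - <<'E'
from h import *
for n,(x0,y0,x1,y1),k in(('scene4',(205,180,310,265),7),('side4',(225,260,360,340),5)):
    im=cv2.imread(f'pics/{n}.png')[y0:y1,x0:x1]
    cv2.imwrite(f'pics/zz_{n}.png',cv2.resize(im,None,fx=k,fy=k,interpolation=cv2.INTER_CUBIC))
snap('scene','scene6');snap('side','side6')
E
```

```text
time: 7.55
tool_pos: [0.4451, -0.3542, 0.184]
orientation: [0.0, 0.948, -0.317, 0.002]
ft_force: [0.7, -0.4, -1.3]
gripper_width: 0.0297
```

View pics/zz_scene4.png

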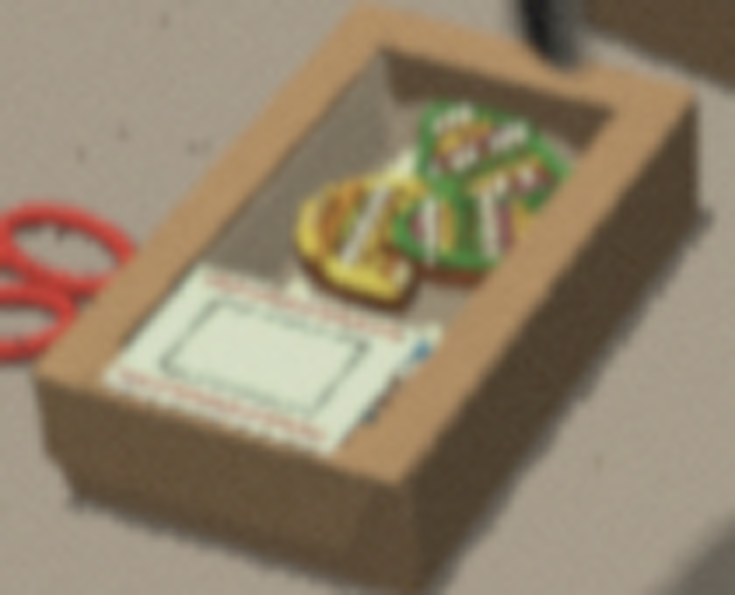

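View pics/zz_side4.png

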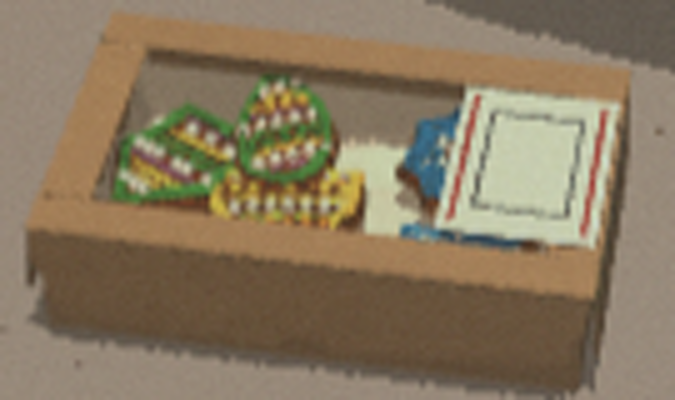

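View pics/scene6.png

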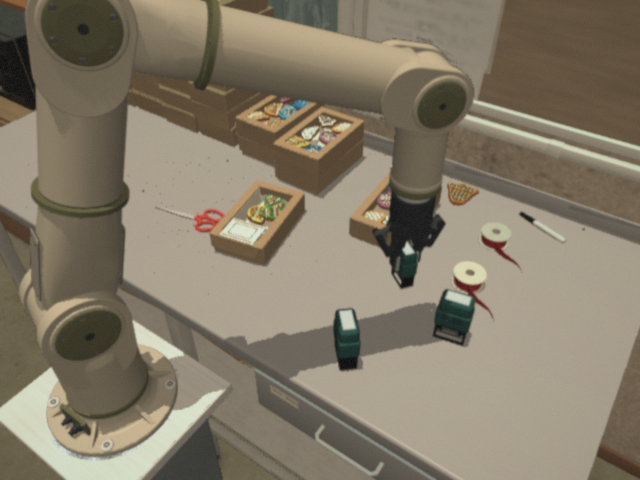

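View pics/side6.png

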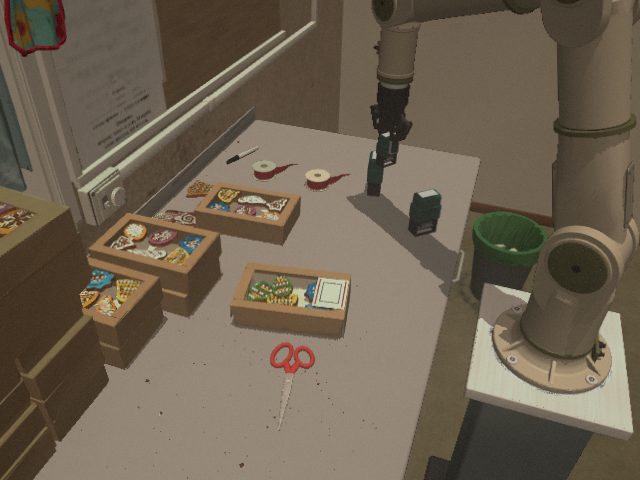

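```bash
python3 - <<'E'
from h import *
z=lambda L,x,y,k:[(x+(a+.5)/k-.5,y+(b+.5)/k-.5) for a,b in L]
def rep(P):
    print(P.round(4).tolist(),'c',P.mean(0).round(4))
    for i in range(4):
        d=P[(i+1)%4]-P[i];print(np.linalg.norm(d).round(4),np.degrees(np.arctan2(d[1],d[0])).round(1))
c=load('scene4');s=load('side4')
rep(onz(c,z([(212,302),(365,348),(315,412),(168,358)],205,180,7),.0608))
rep(onz(s,z([(490,110),(585,122),(570,217),(472,205)],225,260,5),.0608))
print('label');rep(onz(s,z([(468,87),(622,100),(597,246),(437,234)],225,260,5),.0608))
print('lid');rep(onz(s,z([(112,14),(630,70),(596,299),(27,230)],225,260,5),.0585))
rep(onz(c,z([(367,5),(697,95),(405,484),(38,378)],205,180,7),.0585))
st=arm.read_state();print(st['tool_pos'],st['orientation'])
E
```

```text
[[0.4649, 0.0976, 0.0608], [0.4758, 0.0391, 0.0608], [0.4413, 0.0321, 0.0608], [0.4344, 0.0905, 0.0608]] c [0.4541 0.0648 0.0608]
0.0595 -79.5
0.0352 -168.5
0.0588 96.7
0.0314 13.1
[[0.4769, 0.0376, 0.0608], [0.437, 0.0308, 0.0608], [0.4253, 0.0878, 0.0608], [0.4647, 0.095, 0.0608]] c [0.451  0.0628 0.0608]
0.0405 -170.3
0.0582 101.6
0.0401 10.3
0.0587 -78.0
label
[[0.4906, 0.0269, 0.0608], [0.4265, 0.0119, 0.0608], [0.4101, 0.0999, 0.0608], [0.4723, 0.1157, 0.0608]] c [0.4498 0.0636 0.0608]
0.0659 -166.9
0.0895 100.6
0.0642 14.3
0.0907 -78.4
lid
[[0.6551, 0.0334, 0.0585], [0.4296, -0.0106, 0.0585], [0.4022, 0.126, 0.0585], [0.6283, 0.1691, 0.0585]] c [0.5288 0.0795 0.0585]
0.2298 -169.0
0.1393 101.3
0.2302 10.8
0.1384 -78.8
[[0.6313, 0.166, 0.0585], [0.6558, 0.031, 0.0585], [0.4326, -0.0129, 0.0585], [0.4039, 0.1216, 0.0585]] c [0.5309 0.0764 0.0585]
0.1372 -79.7
0.2275 -168.9
0.1375 102.0
0.2317 11.0
[ 0.44517316 -0.35401997  0.18252535] [ 2.78492474e-04  9.48449673e-01 -3.16923100e-01  1.69974880e-03]
```

```bash
python3 -m handwheel '[[0,5,30,5,0,0,0.07],[0,10,70,5,0,0,0.14],[0,15,115,5,0,0,0.28],[0,20,160,5,0,0,0.42],[0,20,205,5,0,0,0.56],[0,17,250,5,0,0,0.7],[0,14,295,5,0,0,0.839],[0,11,340,5,0,0,0.839],[0,8,380,0,0,0,0.839],[0,7,405,-8,0,0,0.839],[0,7,417,-18,0,0,0.839],[0,7,417,-28,0,0,0.839]]'; python3 -m handwheel '[[0,0,0,-5,0,0,0],[0,0,0,-5,0,0,0],[0,0,0,-5,0,0,0]]'; python3 - <<'E'
from h import *
snap('wrist','wrist7');snap('side','side7');snap('scene','scene7')
st=arm.read_state();print(st['tool_pos'],st['orientation'])
for n,(x0,y0,x1,y1),k in(('scene7',(190,150,310,265),5),('side7',(225,190,380,340),4)):
    im=cv2.imread(f'pics/{n}.png')[y0:y1,x0:x1]
    cv2.imwrite(f'pics/zz_{n}.png',cv2.resize(im,None,fx=k,fy=k,interpolation=cv2.INTER_CUBIC))
E
```

```text
time: 8.85
tool_pos: [0.4505, 0.0646, 0.1502]
orientation: [-0.0, 0.995, 0.098, -0.001]
ft_force: [0.1, -0.6, -1.8]
gripper_width: 0.0297
time: 9.15
tool_pos: [0.4516, 0.0621, 0.1472]
orientation: [0.0, 0.995, 0.096, -0.0]
ft_force: [-0.3, 0.4, -1.2]
gripper_width: 0.03
[0.45191634 0.06293128 0.14775242] [-2.76976012e-05  9.95356630e-01  9.62547648e-02  4.46387934e-04]
```

View pics/wrist7.png

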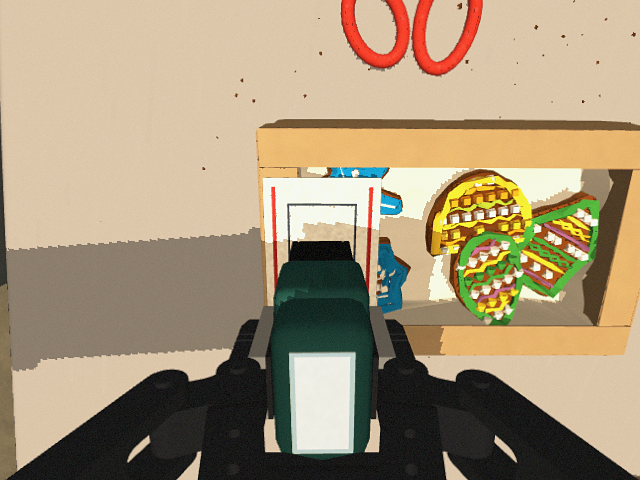

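View pics/zz_side7.png

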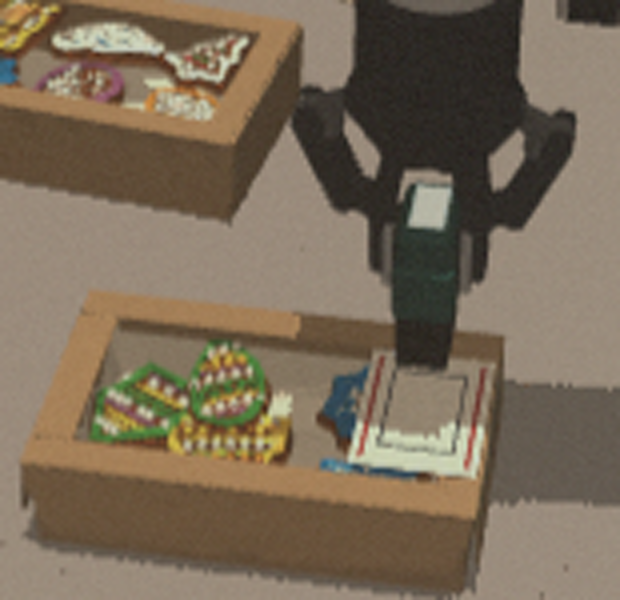

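View pics/zz_scene7.png

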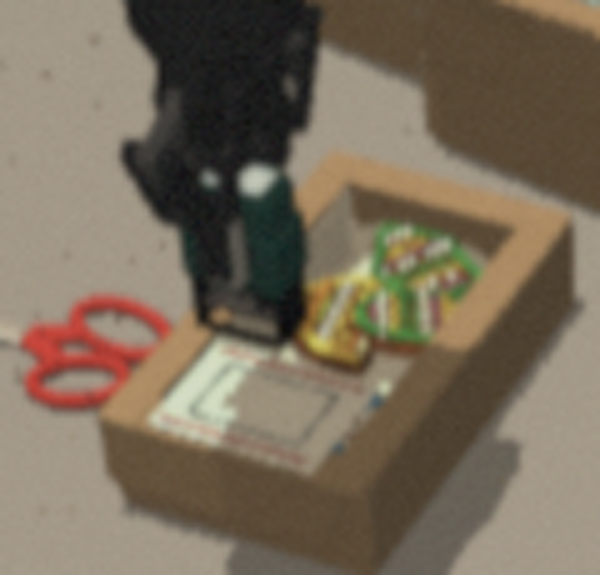

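```bash
python3 - <<'E'
from h import *
w=load('wrist7');im=cv2.imread('pics/wrist7.png')[160:300,240:400];cv2.imwrite('pics/zz_w7.png',cv2.resize(im,None,fx=5,fy=5,interpolation=cv2.INTER_CUBIC))
u=np.array([.981,.192]);v=np.array([-.192,.981])
def rep(P):
    for p in P: print(p.round(4),'box-axes',(p[:2]@u).round(4),(p[:2]@v).round(4))
print('outline');rep(onz(w,[(288.5,204.5),(356,204.5)],.0608))
print('foot');rep(onz(w,[(293,241),(351,241)],.112))
print('tcp');rep(np.array([[.4519,.0629,.1477]]));print('date est');rep(np.array([[.452,.0635,0]]))
E
```

```text
outline
[0.4283 0.0877 0.0608] box-axes 0.437 0.0038
[0.4654 0.095  0.0608] box-axes 0.4748 0.0038
foot
[0.4351 0.0833 0.112 ] box-axes 0.4428 -0.0019
[0.4606 0.0882 0.112 ] box-axes 0.4688 -0.0019
tcp
[0.4519 0.0629 0.1477] box-axes 0.4554 -0.0251
date est
[0.452  0.0635 0.    ] box-axes 0.4556 -0.0245
```

View pics/zz_w7.png

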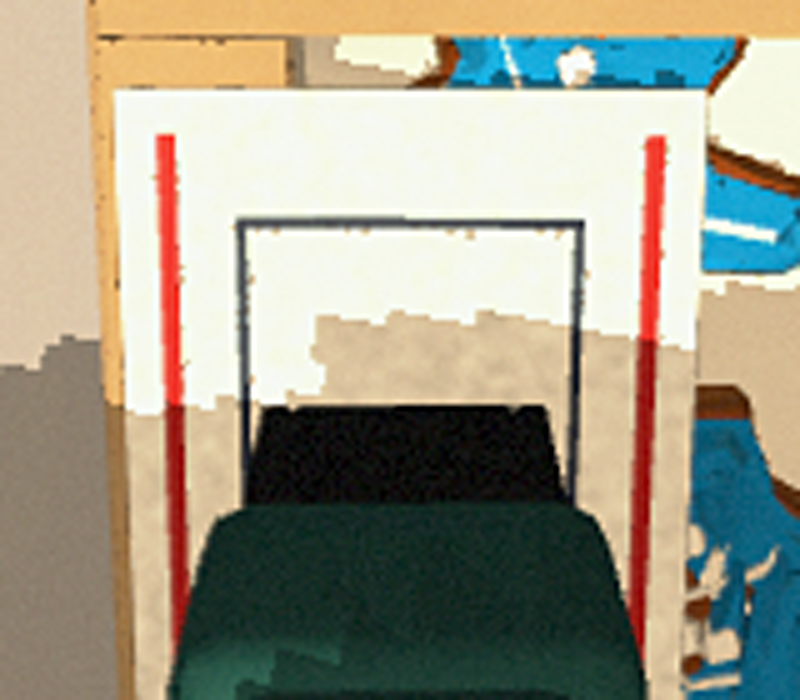

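```bash
python3 -m handwheel '[[0,0,0,-15,0,0,0],[0,0,0,-30,0,0,0],[0,0,0,-40,0,0,0],[0,0,0,-45,0,0,0],[0,0,0,-45,0,0,0],[0,0,0,-45,0,0,0],[0,0,0,-45,0,0,0]]'; python3 - <<'E'
from h import *
w=snap('wrist','wrist8');print(arm.read_state()['tool_pos'],arm.read_state()['ft_force']);im=w['image'][170:330,230:410,::-1];cv2.imwrite('pics/zz_w8.png',cv2.resize(im,None,fx=4,fy=4,interpolation=cv2.INTER_CUBIC))
E
```

```text
time: 10.0
tool_pos: [0.452, 0.0636, 0.1029]
orientation: [-0.0, 0.995, 0.097, 0.001]
ft_force: [0.1, -0.6, -1.5]
gripper_width: 0.03
[0.45193451 0.06364803 0.10289377] [ 0.93673829 -0.3441449  -2.20585003]
```

View pics/zz_w8.png

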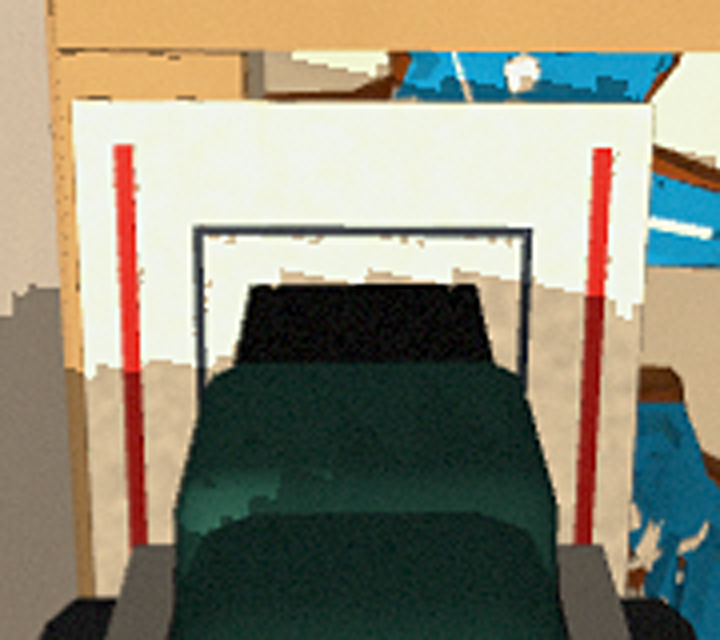

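```bash
python3 -m handwheel '[[0,0,0,-2,0,0,0],[0,0,0,-4,0,0,0],[0,0,0,-6,0,0,0],[0,0,0,-8,0,0,0],[0,0,0,-10,0,0,0],[0,0,0,-10,0,0,0],[0,0,0,-10,0,0,0],[0,0,0,-10,0,0,0]]';python3 -m handwheel '[[0,0,0,-2,0,0,0],[0,0,0,-4,0,0,0],[0,0,0,-4,0,0,0],[0,0,0,-4,0,0,0],[0,0,0,-4,0,0,0]]'
```

```text
time: 10.85
tool_pos: [0.4516, 0.0636, 0.0924]
orientation: [-0.0, 0.995, 0.097, 0.0]
ft_force: [0.8, 0.1, 1.8]
gripper_width: 0.0299
time: 11.35
tool_pos: [0.4516, 0.0636, 0.0884]
orientation: [-0.0, 0.995, 0.097, 0.0]
ft_force: [-0.1, -1.0, 4.1]
gripper_width: 0.0296
```

```bash
python3 -m handwheel '[[0,0,0,-1,0,0,0],[0,0,0,-2,0,0,0],[0,0,0,-2,0,0,0],[0,0,0,-2,0,0,0]]'|grep -E 'pos|force'; for i in 1 2 3 4; do python3 -m handwheel '[[0,0,0,0,0,0,0]]'|grep -E 'pos|force'; done; python3 -m handwheel '[[0,0,0,-1,0,0,0],[0,0,0,-1,0,0,0],[0,0,0,-1,0,0,0]]'|grep -E 'pos|force'; for i in 1 2 3 4; do python3 -m handwheel '[[0,0,0,0,0,0,0]]'|grep -E 'pos|force'; done
```

```text
tool_pos: [0.4516, 0.0636, 0.0865]
ft_force: [-1.2, -0.9, 6.3]
tool_pos: [0.4516, 0.0636, 0.0865]
ft_force: [-0.3, 0.2, 7.7]
tool_pos: [0.4516, 0.0636, 0.0865]
ft_force: [-1.6, -0.5, 5.8]
tool_pos: [0.4516, 0.0636, 0.0865]
ft_force: [-0.9, -0.0, 6.5]
tool_pos: [0.4516, 0.0636, 0.0865]
ft_force: [-1.9, -0.1, 6.2]
tool_pos: [0.4516, 0.0636, 0.0856]
ft_force: [-1.5, 0.1, 7.7]
tool_pos: [0.4516, 0.0636, 0.0856]
ft_force: [-0.8, -0.3, 7.8]
tool_pos: [0.4516, 0.0636, 0.0856]
ft_force: [-1.9, -1.3, 8.3]
tool_pos: [0.4516, 0.0636, 0.0856]
ft_force: [-2.4, -0.3, 7.2]
tool_pos: [0.4516, 0.0636, 0.0856]
ft_force: [-1.7, -0.5, 8.4]
```

```bash
python3 -m handwheel '[[0,0,0,0.5,0,0,0],[0,0,0,0.5,0,0,0],[0,0,0,0.5,0,0,0]]'; for i in 1 2 3 ; do python3 -m handwheel '[[0,0,0,0,0,0,0]]'|grep -E 'pos|force'; done; python3 - <<'E'
from h import *
w=snap('wrist','wrist9');im=w['image'][170:330,230:410,::-1];cv2.imwrite('pics/zz_w9.png',cv2.resize(im,None,fx=4,fy=4,interpolation=cv2.INTER_CUBIC))
s=snap('scene','scene9');im=s['image'][150:265,190:310,::-1];cv2.imwrite('pics/zz_s9.png',cv2.resize(im,None,fx=5,fy=5,interpolation=cv2.INTER_CUBIC))
s=snap('side','side9');im=s['image'][190:340,225:380,::-1];cv2.imwrite('pics/zz_d9.png',cv2.resize(im,None,fx=4,fy=4,interpolation=cv2.INTER_CUBIC))
E
```

```text
time: 13.15
tool_pos: [0.4516, 0.0636, 0.086]
orientation: [-0.0, 0.995, 0.097, 0.0]
ft_force: [-1.4, -1.1, 7.6]
gripper_width: 0.0301
tool_pos: [0.4516, 0.0636, 0.086]
ft_force: [-1.7, -0.5, 6.6]
tool_pos: [0.4516, 0.0636, 0.086]
ft_force: [-1.7, -0.6, 6.8]
tool_pos: [0.4516, 0.0636, 0.086]
ft_force: [-1.3, 0.4, 7.4]
```

View pics/zz_w9.png

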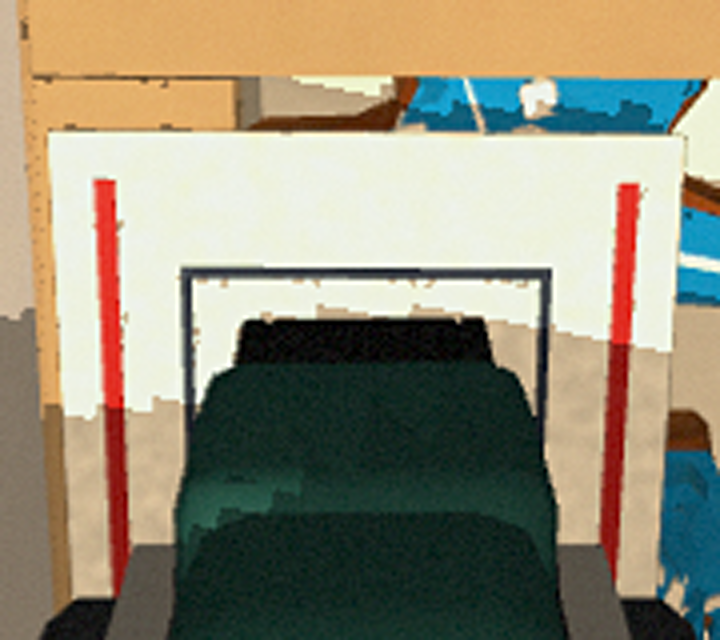

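View pics/zz_s9.png

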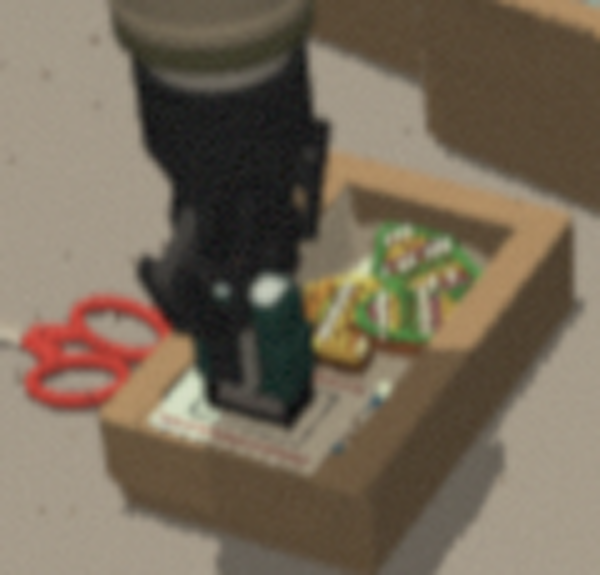

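View pics/zz_d9.png

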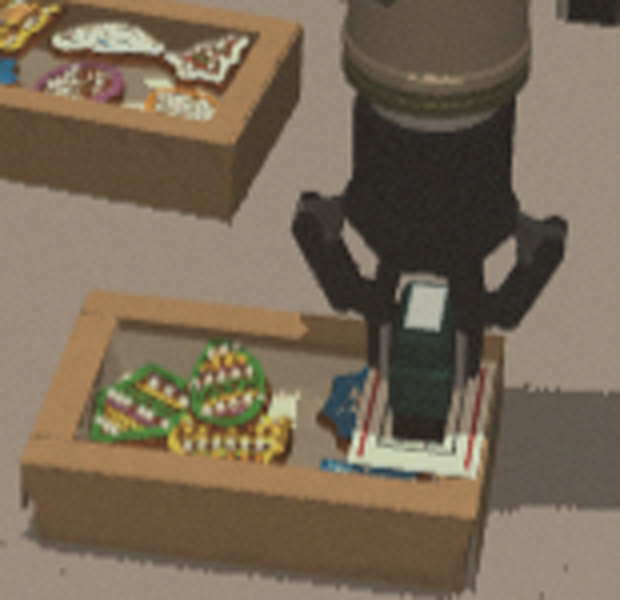

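```bash
python3 -c "
from rig import arm
print(arm.job_done())"
```

```text
the job is handed in; nothing more can be done
None
```

The lid is shut and the smallest stamp is held upright inside the date box, still gripped and pressed down on the label. I handed the job in about 13.6 s into the 51 s allowed; no verdict is reported.

- **Lid:** I pushed it over with closed fingers and pressed its free border until contact at z ≈ 58.8 mm with 12 N, against a nominal shut height of 58.5 mm. The later pictures show it lying flat.
- **Position:** In the last wrist picture the black foot sits inside the outline, square to it. It has about 5.5 mm of margin on each side along the box's x, and a clear gap at the far edge. The near edge is hidden behind the stamp, so I inferred its fit from the foot's known size.
- **Press:** The wrist force reads about 7 N, which is roughly 8 N on the stamp once its own weight is added. The force rose about 1.5 N per mm at the end, so the die is on the label. I estimate the frame is pressed in about 12 to 13 mm, short of the 14 mm stop. Tool height alone suggests nearer 10.5 mm, so the two estimates differ by about 2 mm.
- **Bystanders:** Nothing else was touched on the way, and the scissors and the neighbouring finished box look unmoved in the last pictures. I did not re-measure the other objects at the end.
- **Stamp orientation:** I could not tell the stamp's front from its back, so I took the smaller turn (about 48°) to line it up with the box.

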